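# Load the anti-tip bottle rack and latch it

## Task

Put the tall narrow-necked amber reagent bottles, however many are standing out on the bench, away in the green anti-tip rack: first push its latch lever through its quarter turn until it is fully open against its stop, then slide every bottle upright in through the open end, its neck running in the slot under the overhanging rails, and finally push the lever back across the mouth until it is fully shut against its stop. Leave the other jars, glassware and boxes where they stand.

Things in the scene. Friction and masses are not known exactly. Their poses are not given: they have to be found in the camera images.
- rack: Fixed anti-tip bottle rack, one straight lane in dark green metal on a steel base plate. Origin on the bench under the middle of the lane's open end (the mouth); y runs along the lane, inwards, x across it, z up. Base plate 4 mm thick, 110 mm wide, from y = -110 (an apron before the mouth) to 250 mm. Flared wings 54 mm high guide into the lane, about 95 mm apart at y = -45 mm.
- rack_mouth (a point): Middle of the lane's mouth, on the base plate's top (4 mm above the bench), axes as the rack's. The lane is 62 mm wide between its 50 mm high side walls and 241 mm deep from here to the back wall; it holds four bottles in a row. Behind the mouth nothing can be lowered in from above because of the overhanging rails.
- rack_slot (a point): Middle of the slot between the two overhanging rails, half-way along the lane (y = 122 mm), on the rails' top, 106 mm above the bench. The rails run from the mouth to the back wall, undersides 100 mm above the bench, 32 mm apart; bottle necks run between them, caps above, bodies below.
- latch_pivot (a point): Pivot of the latch lever, on a post at x = 58, y = -15 mm in the rack's frame, 132.5 mm above the bench (mid-height of the lever). Pivot head 24 mm across.
- latch (a joint): Angle of the level latch lever about its upright pivot. 0 = fully shut, at its stop: it points along the rack's -x, across the mouth at cap height. 1.571 = fully open, at its stop: it points along the rack's -y, away from the mouth, beside the apron. In between it points along (-cos q, -sin q); seen from above it opens anticlockwise. Friction 0.2 N m; it stays where it is left.
- latch_grip (a point): Point on the latch lever 115 mm from its pivot, at mid-height, 132.5 mm above the bench. The lever is 147 mm long; from 67 mm outwards it has a black sleeve 20 mm wide and 16 mm high, further in it is a flat steel bar 18 mm wide, 8 mm high.
- bottle1_mid (a point): Tall narrow-necked amber reagent bottle, paper label, blue screw cap, 146 mm high, about 0.28 kg, most of it low; may be absent. Point on its axis (z) half-way up, 73 mm above its foot. Above the foot: body 52 mm across up to 72 mm, shoulder to 88 mm, neck 22 mm across to 112 mm, cap 34 mm across to 146 mm.
- bottle2_mid (a point): Tall narrow-necked amber reagent bottle, paper label, blue screw cap, 146 mm high, about 0.28 kg, most of it low; may be absent. Point on its axis (z) half-way up, 73 mm above its foot. Above the foot: body 52 mm across up to 72 mm, shoulder to 88 mm, neck 22 mm across to 112 mm, cap 34 mm across to 146 mm.
- bottle3_mid (a point): Tall narrow-necked amber reagent bottle, paper label, blue screw cap, 146 mm high, about 0.28 kg, most of it low; may be absent. Point on its axis (z) half-way up, 73 mm above its foot. Above the foot: body 52 mm across up to 72 mm, shoulder to 88 mm, neck 22 mm across to 112 mm, cap 34 mm across to 146 mm.
- bottle4_mid (a point): Tall narrow-necked amber reagent bottle, paper label, blue screw cap, 146 mm high, about 0.28 kg, most of it low; may be absent. Point on its axis (z) half-way up, 73 mm above its foot. Above the foot: body 52 mm across up to 72 mm, shoulder to 88 mm, neck 22 mm across to 112 mm, cap 34 mm across to 146 mm.
- jar: Bystander, to be left alone: short wide amber glass jar with a blue cap, 62 mm across, 65 mm high. Origin under its centre.
- dropper: Bystander, to be left alone: small white dropper bottle with a black cap, 34 mm across, 75 mm high. Origin under its centre.
- beaker: Bystander, to be left alone: glass beaker, 80 mm across, 100 mm high. Origin under its centre.
- flask: Bystander, to be left alone: conical glass flask, 84 mm across, 125 mm high. Origin under its centre.
- tipbox: Bystander, to be left alone: grey plastic box, 120 x 85 x 60 mm. Origin under its centre.
- whitejar: Bystander, to be left alone: white plastic jar with a blue cap, 60 mm across, 80 mm high. Origin under its centre.
- vial: Bystander, to be left alone: white plastic bottle with a blue cap, 44 mm across, 110 mm high. Origin under its centre.
There are look-alikes about, which are no part of the job. Leave any purple look-alike of the part that bears bottle3_mid alone.

How it is judged:
By the outcome, as a careful person would: the job done as asked, in the order asked, and still so for the second after the job is handed in, with the robot touching nothing.
Of bottle1, bottle2, bottle3, bottle4 only 2 to 4 are there at a start; the rules pass over those that are not, and their reading is None.
At some moment in a run one of bottle1, bottle2, bottle3, bottle4 may be knocked a few centimetres aside while the robot is not near it.
It also fails if it takes over 210 s, if anything falls off the work surface, if the arm or the gripper's body presses on something with over 40 N, if the wrist force passes 120 N, or if a joint passes its speed limit or range.

## Robot

A 7-joint arm with a two-finger parallel gripper is mounted at the origin on the work surface. World frame = base frame: x ahead of the robot, y to its left, z up, the work surface at z = 0. Lengths are in m, angles in rad, forces in N, time in s.
With the tool pointing down it reaches from about 0.4 to 0.875 m from the base axis. Payload 4.4 kg.
Tool frame: the origin (TCP) lies at the very end of the fingers, on their centre line; the grasp point (between the pads) lies 19 mm behind it (env.grip_depth is the distance from the TCP to the grasp point, in m); z points along the fingers, y is the direction in which the jaws open and shut (so a half turn about z gives the same grasp; the last joint's range is limited). The gripper opens to 85 mm and grips with 20 to 120 N. Pads are 22 mm wide; open, the fingers measure 114 mm over their backs; the gripper's body (76 mm by 85 mm) begins 54 mm behind the grasp point. The pads swing forward as they close: fully open they stand 13 mm farther back than shut.
Start: joints at [1.057, 0.628, 0.038, 1.517, -0.027, 0.996, -0.02], TCP at [0.281, -0.586, 0.231] pointing down, gripper open.
Joint ranges: [-3.06, 3.06], [-0.37, 2.12], [-1.25, 1.32], [0.18, 2.47], [-1.1, 4.24], [0.23, 1.98], [-2.94, 2.94]. Speed limits (rad/s): [2.57, 2.57, 3.14, 3.14, 3.14, 3.14, 3.14].

## Interface

Orientations are given as a rotation vector (axis times angle).
In Python, from cell import env gives the robot as it stands. Calls block until the motion is done:
- env.move_pose(position, orientation): joint-space move of the TCP to a pose.
- env.line_to(position, speed=0.15, orientation=None, threshold=None): straight line of the TCP; orientation=None keeps the orientation; speed is the mean speed in m/s. With threshold (N) it stops when the force on the tool has changed by that much, and returns True; else False.
- env.goto_joints(angles): joint-space move.
- env.set_gripper(opening): finger opening in m; the grip force is fixed at half the most; returns when the fingers have stopped.
- env.wait(seconds).
- env.solve_ik(position, orientation): joint angles nearest the present ones, or None.
- env.read_state(): the state.
- env.get_image(name): name is "side" or "top"; returns a dict with "frame" (420x560x3 uint8, red, green, blue), "fx", "fy", "cx", "cy" (pixels), "k1" (the pictures are not rectified: a ray, as slopes to the right and down, at radius r is drawn at 1 + k1 r^2 times it, then the intrinsics apply), "R" (3x3) and "t" (3): a world point X has camera coordinates R X + t. Camera axes: x right, y down, z forward; pixel columns grow to the right and rows downward; lengths in m; the calibration is good to about 2 mm. A picture is of the moment at which its call begins. There is no depth.
A pose or a line that the arm cannot do raises env.MotionError and nothing moves.
- env.hand_in(): hands the job in, once; it reports no verdict.
The state is a dict: "time_s": time; "joints": joint angles; "joint_vel": joint speeds; "joint_torque": joint torques, N m; "position": TCP position; "tcp_rot": TCP orientation; "ft_force": force on the tool from outside, world axes, zero at the start; "moment": the same for the moment, N m; "opening": finger opening in m.
Only numpy, scipy, OpenCV 4.12 (cv2) and the standard library are available. Lean on these libraries where they do the work, as an engineer would, in place of code of your own. Each camera call takes 0.05 s, during which the arm holds its last target.

## Working session

There is one attempt and no reset: what is moved stays moved. The work goes in short steps, each a Python script; the robot and the scene stay as the last script left them, time stands still between calls to the robot, and variables do not carry over. Pictures are saved under pics/ and viewed, and the job is handed in when it is done.

```bash
ls; mkdir -p pics; cat > h.py <<'E'
import numpy as np, cv2
from cell import env
def shot(name,fn):
    im=env.get_image(name); cv2.imwrite('pics/'+fn+'.png',cv2.cvtColor(im['frame'],cv2.COLOR_RGB2BGR)); 
    return im
def ray(im,u,v):
    xd=np.array([(u-im['cx'])/im['fx'],(v-im['cy'])/im['fy']]); x=xd.copy()
    for _ in range(30): x=xd/(1+im['k1']*(x@x))
    R=np.array(im['R']);t=np.array(im['t'])
    return -R.T@t, R.T@np.array([x[0],x[1],1.])
def onz(im,u,v,z):
    o,d=ray(im,u,v); return o+d*(z-o[2])/d[2]
def proj(im,X):
    c=np.array(im['R'])@np.array(X)+np.array(im['t']); s=c[:2]/c[2]; s=s*(1+im['k1']*(s@s))
    return np.array([s[0]*im['fx']+im['cx'],s[1]*im['fy']+im['cy']])
E
python3 - <<'E'
from h import *
for n in('top','side'):
    im=shot(n,n+'0'); print(n,{k:(np.round(v,3).tolist() if k!='frame' else v.shape) for k,v in im.items()}, (-np.array(im['R']).T@im['t']).round(3))
s=env.read_state();print(s['position'],s['tcp_rot'],s['time_s'],s['opening'])
E
```

```text
pics
top {'frame': (420, 560, 3), 'fx': 444.435, 'fy': 444.435, 'cx': 285.956, 'cy': 207.528, 'k1': -0.04, 'R': [[-0.016, -1.0, -0.005], [-0.978, 0.016, -0.209], [0.209, 0.001, -0.978]], 't': [-0.036, 0.629, 1.108]} [ 0.383 -0.048  1.215]
side {'frame': (420, 560, 3), 'fx': 427.561, 'fy': 427.561, 'cx': 280.313, 'cy': 208.536, 'k1': -0.099, 'R': [[-0.828, -0.56, 0.027], [-0.285, 0.379, -0.88], [0.483, -0.737, -0.473]], 't': [0.485, 0.29, 0.895]} [0.052 0.821 0.665]
[ 0.28122489 -0.58541637  0.23049108] [-3.06160301e+00 -6.97175762e-01  6.32170177e-04] 0.1 0.08540640274896742
```

View pics/top0.png

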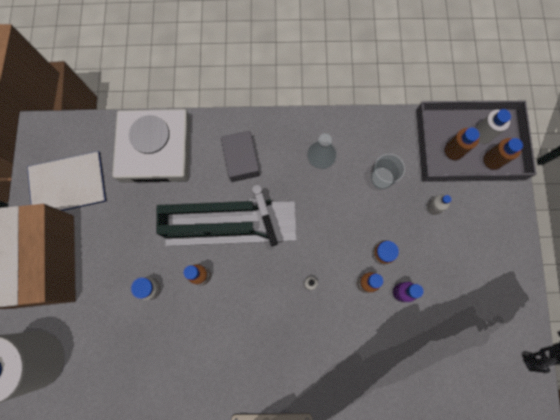

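View pics/side0.png

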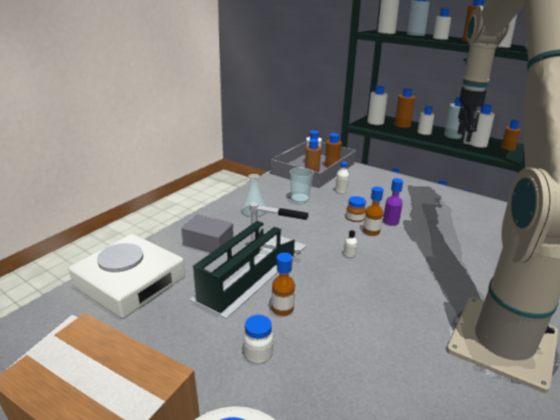

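```bash
python3 - <<'E'
import cv2,numpy as np
t=cv2.imread('pics/top0.png');s=cv2.imread('pics/side0.png')
r=lambda i,y0,y1,x0,x1,w,h:cv2.resize(i[y0:y1,x0:x1],(w,h),interpolation=cv2.INTER_CUBIC)
a=np.vstack([np.hstack([r(t,95,195,410,540,390,300),r(t,230,310,350,454,390,300)]),np.hstack([r(s,120,220,260,390,390,300),r(s,170,270,320,450,390,300)])])
cv2.imwrite('pics/crop1.png',a)
a=np.vstack([r(t,180,300,120,320,780,300*780//500*0+300),r(s,190,340,180,330,780,300)]) if 0 else np.hstack([cv2.resize(t[180:300,120:310],(475,300)),cv2.resize(s[190:370,180:330],(325,390))[:300]])
cv2.imwrite('pics/crop2.png',a)
E
```

```text
(no output)
```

View pics/crop1.png

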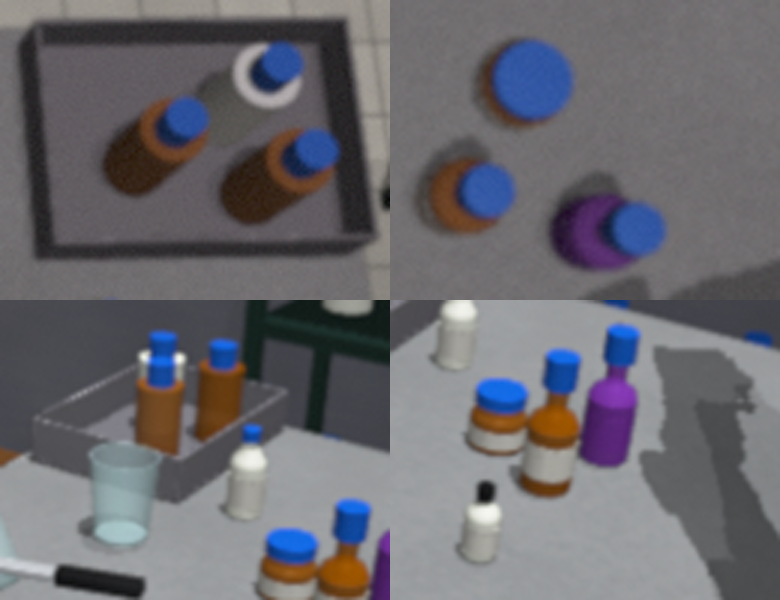

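View pics/crop2.png

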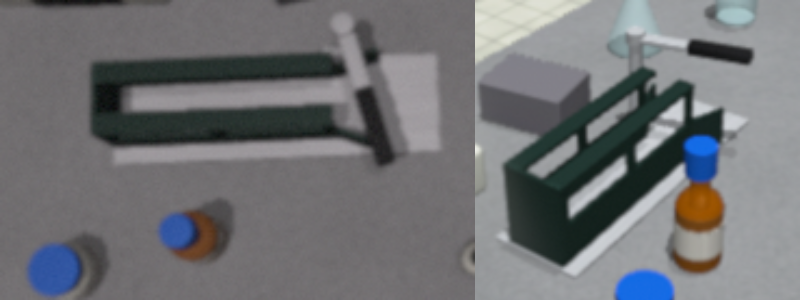

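```bash
cat >> h.py <<'E'
def blue(im):
    h=cv2.cvtColor(im['frame'],cv2.COLOR_RGB2HSV)
    m=((h[...,0]>100)&(h[...,0]<122)&(h[...,1]>150)&(h[...,2]>60)).astype(np.uint8)
    n,l,st,c=cv2.connectedComponentsWithStats(m); return [(c[i].round(1),st[i]) for i in range(1,n) if st[i,4]>40]
def tri(a,pa,b,pb):
    o1,d1=ray(a,*pa);o2,d2=ray(b,*pb); A=np.c_[d1,-d2]; k=np.linalg.lstsq(A,o2-o1,rcond=None)[0]
    p,q=o1+k[0]*d1,o2+k[1]*d2; return (p+q)/2,np.linalg.norm(p-q)
E
python3 - <<'E'
from h import *
t=env.get_image('top');s=env.get_image('side')
for c,st in blue(t): print('top',c,st,onz(t,*c,.146).round(4))
for c,st in blue(s): print('side',c,st, onz(s,*c,.129).round(3))
f=t['frame']; h=cv2.cvtColor(f,cv2.COLOR_RGB2HSV)
m=((h[...,0]>55)&(h[...,0]<95)&(h[...,1]>90)&(h[...,2]<90)).astype(np.uint8)
cv2.imwrite('pics/green.png',np.vstack([cv2.resize(cv2.cvtColor(f,cv2.COLOR_RGB2BGR)[180:250,150:310],(800,350),interpolation=cv2.INTER_CUBIC)]))
fs=s['frame'];cv2.imwrite('pics/rs.png',cv2.resize(cv2.cvtColor(fs,cv2.COLOR_RGB2BGR)[200:320,180:320],(700,600),interpolation=cv2.INTER_CUBIC))
E
```

```text
top [502.1 116.4] [495 109  15  15 156] [ 0.8438 -0.6114  0.146 ]
top [470.6 135. ] [463 128  16  15 160] [ 0.7935 -0.5229  0.146 ]
top [513.8 145.4] [506 139  17  14 175] [ 0.7641 -0.632   0.146 ]
top [387.4 251. ] [378 241  20  20 307] [ 0.5    -0.2896  0.146 ]
top [190.9 272.1] [185 266  13  13 136] [0.457  0.1833 0.146 ]
top [375.1 280.4] [369 274  13  13 132] [ 0.4304 -0.256   0.146 ]
top [141.6 287.5] [132 279  20  18 298] [0.422  0.3006 0.146 ]
top [414.6 290.7] [408 285  15  13 147] [ 0.4045 -0.3486  0.146 ]
side [478.3   2.2] [473   0  12   6  57] [  9.214 -48.125   0.129]
side [444.3  11.4] [440   8   9   8  62] [  3.925 -14.436   0.129]
side [379.1  89.2] [375  85   9   9  69] [ 0.963 -1.579  0.129]
side [406.9  91.9] [403  88   9   9  71] [ 0.812 -1.632  0.129]
side [457.5 101.4] [455  97   7   9  46] [ 0.518 -1.619  0.129]
side [485.7 108.5] [481 104  11  10  91] [ 0.36  -1.575  0.129]
side [427.9 109.4] [425 106   7   8  54] [ 0.596 -1.323  0.129]
side [513.9 124. ] [510 120   9   9  65] [ 0.192 -1.368  0.129]
side [313.6 138.7] [310 130   9  19 144] [ 0.815 -0.561  0.129]
side [334.  137.3] [330 133   9  10  79] [ 0.761 -0.626  0.129]
side [396.7 184.7] [392 178  11  14 122] [ 0.403 -0.353  0.129]
side [376.8 193.3] [372 187  11  14 133] [ 0.428 -0.259  0.129]
side [356.7 201.3] [349 196  17  12 153] [ 0.454 -0.176  0.129]
side [283.7 261.8] [276 252  16  22 296] [0.458 0.183 0.129]
side [257.8 326. ] [245 315  27  23 504] [0.386 0.372 0.129]
```

View pics/green.png

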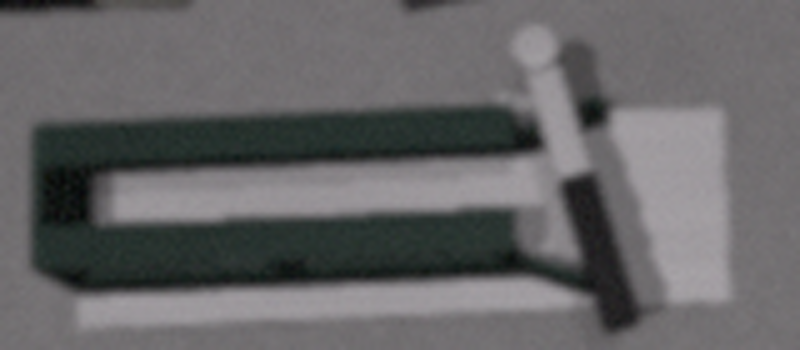

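View pics/rs.png

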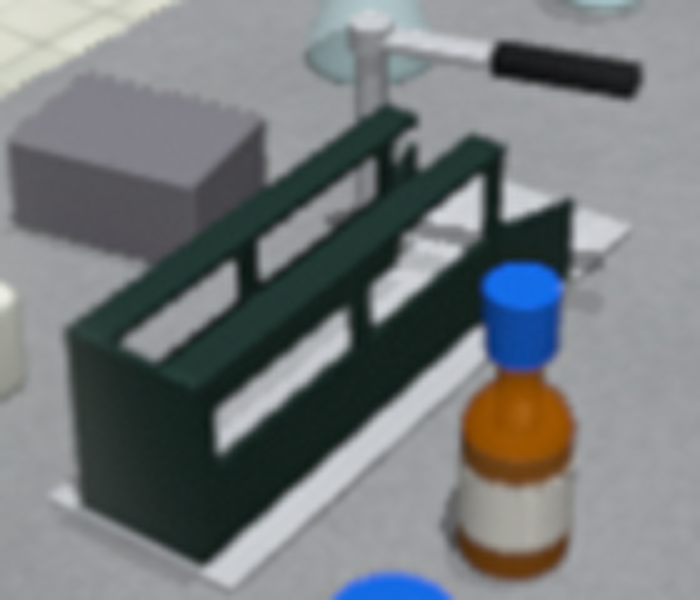

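```bash
python3 - <<'E'
from h import *
t=env.get_image('top');s=env.get_image('side')
c=lambda x,y:(150+(x+.5)/5-.5,180+(y+.5)/5-.5)
P={}
for n,(x,y),z in [('apR+',(727,107),.004),('apR-',(732,300),.004),('backL-',(77,328),.004),('slot+a',(150,166),.106),('slot+b',(480,153),.106),('slot-a',(150,225),.106),('slot-b',(480,212),.106),('pivot',(535,47),.14),('tip',(620,322),.1405),('slv0',(577,178),.1405)]:
    P[n]=onz(t,*c(x,y),z)[:2]; print(n,P[n].round(4))
src=np.array([[55,-110],[-55,-110],[-55,250],[58,-15]])/1000; dst=np.array([P[k] for k in('apR+','apR-','backL-','pivot')])
a=src-src.mean(0);b=dst-dst.mean(0);U,S,V=np.linalg.svd(a.T@b);R=(U@V).T;T=dst.mean(0)-R@src.mean(0)
print('yaw',np.arctan2(R[1,0],R[0,0]),'T',T,'res',(dst-(src@R.T+T)).round(4).tolist())
for k in P: print(k,(R.T@(P[k]-T)).round(4))
c2=lambda x,y:(180+(x+.5)/5-.5,200+(y+.5)/5-.5)
for n,(x,y),z in [('pivot',(372,22),.14),('backL-',(230,590),.004),('apR?',(632,228),.004),('railback-',(190,388),.106),('tip',(635,80),.1325)]:
    p=onz(s,*c2(x,y),z)[:2]; print('side',n,p.round(4),(R.T@(p-T)).round(4))
d=P['tip']-P['pivot'];d=R.T@d;print('q',np.arctan2(-d[1],-d[0]),np.linalg.norm(d))
E
```

```text
apR+ [ 0.6598 -0.072 ]
apR- [ 0.5511 -0.0726]
backL- [0.5412 0.2876]
slot+a [0.6105 0.2252]
slot+b [0.6145 0.0564]
slot-a [0.5799 0.2241]
slot-b [0.584  0.0563]
pivot [0.661  0.0259]
tip [ 0.5223 -0.0152]
slv0 [0.594  0.0053]
yaw 0.024657412819565797 T [0.60262685 0.03848136] res [[-0.0005, -0.0019], [0.0008, 0.0003], [-0.0003, 0.0006], [0.0001, 0.001]]
apR+ [ 0.0544 -0.1118]
apR- [-0.0542 -0.1098]
backL- [-0.0553  0.2506]
slot+a [0.0125 0.1864]
slot+b [0.0123 0.0176]
slot-a [-0.0181  0.1862]
slot-b [-0.0182  0.0183]
pivot [ 0.0581 -0.014 ]
tip [-0.0816 -0.0517]
slv0 [-0.0095 -0.033 ]
side pivot [0.6579 0.0249] [ 0.0549 -0.015 ]
side backL- [0.5377 0.2883] [-0.0587  0.2514]
side apR? [ 0.5461 -0.0702] [-0.0592 -0.1072]
side railback- [0.5568 0.286 ] [-0.0397  0.2486]
side tip [ 0.5205 -0.0167] [-0.0835 -0.0531]
q 0.26343828913014244 0.1446922273980503
```

```bash
cat >> h.py <<'E'
YAW=.0247; T0=np.array([0.6026,0.0385]); CX=-0.0015
Rk=np.array([[np.cos(YAW),-np.sin(YAW)],[np.sin(YAW),np.cos(YAW)]])
def W(x,y,z): return np.r_[Rk@np.array([x,y])+T0,z]
def down(yx): # tool x axis at angle yx in world, z down
    a=yx/2; return np.array([np.cos(a),np.sin(a),0])*np.pi
def st(m=''):
    s=env.read_state(); print(m,'t %.1f'%s['time_s'],np.round(s['position'],4),'F',np.round(s['ft_force'],1),'op %.4f'%s['opening'],'rk',(Rk.T@(np.array(s['position'])[:2]-T0)).round(4)); return s
E
python3 - <<'E'
from h import *
t=env.get_image('top');s=env.get_image('side')
for n,p,z in [('flask top',(325,138),.125),('flask foot',(321,156),.02),('beaker',(384,175),.04),('jar',(387.4,251),.065),('tipbox',(240,155),.06)]: print(n,onz(t,*p,z).round(3))
for yx in (YAW+np.pi/2,YAW-np.pi/2,YAW,YAW+np.pi):
    for p in ([.457,.183,.11],[.43,-.257,.11],[.43,-.257,.24],W(-.06,-.018,.116),W(.032,-.13,.116),W(.09,-.13,.116),W(-.057,-.043,.116),W(0,-.08,.24),W(0,-.08,.116),W(0,.2,.116)):
        j=env.solve_ik(p,down(yx)); print(round(yx,2),np.round(p,2), None if j is None else np.round(j,2))
E
```

```text
flask top [ 0.799 -0.151  0.125]
flask foot [ 0.785 -0.148  0.02 ]
beaker [ 0.721 -0.317  0.04 ]
jar [ 0.509 -0.308  0.065]
tipbox [0.778 0.077 0.06 ]
1.6 [0.46 0.18 0.11] [-0.27  0.61 -0.24  2.06  0.28  0.51 -0.69]
1.6 [ 0.43 -0.26  0.11] [ 0.61  0.61 -0.19  2.04  0.22  0.51  0.29]
1.6 [ 0.43 -0.26  0.24] [ 0.69  0.42 -0.28  1.91  0.15  0.84  0.35]
1.6 [0.54 0.02 0.12] [ 0.09  0.65 -0.26  1.92  0.28  0.61 -0.33]
1.6 [ 0.64 -0.09  0.12] [ 0.24  0.76 -0.24  1.63  0.23  0.78 -0.08]
1.6 [ 0.7  -0.09  0.12] [ 0.21  0.83 -0.23  1.45  0.22  0.88 -0.06]
1.6 [ 0.55 -0.01  0.12] [ 0.14  0.65 -0.27  1.91  0.28  0.62 -0.29]
1.6 [ 0.6  -0.04  0.24] [ 0.24  0.57 -0.34  1.63  0.22  0.98 -0.16]
1.6 [ 0.6  -0.04  0.12] [ 0.19  0.72 -0.27  1.74  0.27  0.72 -0.19]
1.6 [0.6  0.24 0.12] [-0.26  0.76 -0.27  1.63  0.27  0.78 -0.63]
-1.55 [0.46 0.18 0.11] [ 0.22  0.84 -1.06  2.04  0.99  0.89  1.75]
-1.55 [ 0.43 -0.26  0.11] [ 0.15  0.66  0.5   2.05 -0.58  0.57 -2.05]
-1.55 [ 0.43 -0.26  0.24] [ 0.07  0.46  0.59  1.93 -0.34  0.85 -2.28]
-1.55 [0.54 0.02 0.12] [-0.43  0.71  0.55  1.93 -0.58  0.66 -2.64]
-1.5
[... 1074 characters left out ...]
 -0.12  0.75 -1.87]
3.17 [0.46 0.18 0.11] [-0.08  0.65 -0.53  2.05  0.58  0.59  0.58]
3.17 [ 0.43 -0.26  0.11] [ 0.86  0.66 -0.56  2.03  0.6   0.62  1.48]
3.17 [ 0.43 -0.26  0.24] [ 0.98  0.48 -0.72  1.9   0.4   0.9   1.66]
3.17 [0.54 0.02 0.12] [ 0.32  0.72 -0.64  1.91  0.63  0.72  0.91]
3.17 [ 0.64 -0.09  0.12] [ 0.45  0.83 -0.62  1.62  0.59  0.89  1.2 ]
3.17 [ 0.7  -0.09  0.12] [ 0.41  0.9  -0.63  1.44  0.58  0.99  1.24]
3.17 [ 0.55 -0.01  0.12] [ 0.36  0.72 -0.62  1.9   0.62  0.72  0.97]
3.17 [ 0.6  -0.04  0.24] [ 0.44  0.64 -0.7   1.62  0.46  1.05  1.2 ]
3.17 [ 0.6  -0.04  0.12] [ 0.4   0.78 -0.62  1.74  0.6   0.82  1.09]
3.17 [0.6  0.24 0.12] [-0.05  0.84 -0.66  1.63  0.62  0.9   0.65]
```

```bash
cat >> h.py <<'E'
O=down(YAW+np.pi/2)
def lev(q,r,off,z=.116): # off>0: on the shut side (opening push), <0 on the open side
    c,s=np.cos(q),np.sin(q); return W(.058-c*r-s*off, -.015-s*r+c*off, z)
E
python3 - <<'E'
from h import *
env.set_gripper(0.0)
q0=.263
env.move_pose(lev(q0,.112,.038,.25),O); st()
env.line_to(lev(q0,.112,.038),.12,threshold=10); st('down')
hit=False
for q in np.r_[np.arange(.3,1.5,.1)]:
    off=.010+.0145*abs(np.sin(q))+.011*abs(np.cos(q))
    hit=env.line_to(lev(q,.112,off),.08,threshold=25)
    if hit: print('hit',q);break
st('arc')
E
```

```text
t 3.5 [0.5429 0.0282 0.2499] F [ 0.5 -0.2  0.4] op -0.0002 rk [-0.0599 -0.0089]
down t 4.8 [0.5433 0.0297 0.1166] F [-0.1  0.5  0.5] op -0.0000 rk [-0.0595 -0.0074]
arc t 8.4 [ 0.6189 -0.0823  0.116 ] F [ 0.5 -0.8 -0.3] op 0.0001 rk [ 0.0133 -0.1212]
```

```bash
python3 - <<'E'
from h import *
for q in (1.55,1.62,1.7,1.78):
    h=env.line_to(lev(q,.112,.0245),.04,threshold=9); s=st('q%.2f %s'%(q,h))
    if h: break
im=shot('top','top1'); f=cv2.cvtColor(im['frame'],cv2.COLOR_RGB2BGR); cv2.imwrite('pics/top1c.png',cv2.resize(f[150:320,150:440],(800,469)))
shot('side','side1')
E
```

```text
q1.55 False t 9.0 [ 0.6374 -0.0876  0.116 ] F [0.1 0.1 0.2] op -0.0001 rk [ 0.0317 -0.127 ]
q1.62 True t 9.2 [ 0.6387 -0.0878  0.1152] F [ 0.   0.1 -0.1] op -0.0002 rk [ 0.0329 -0.1272]
```

View pics/top1c.png

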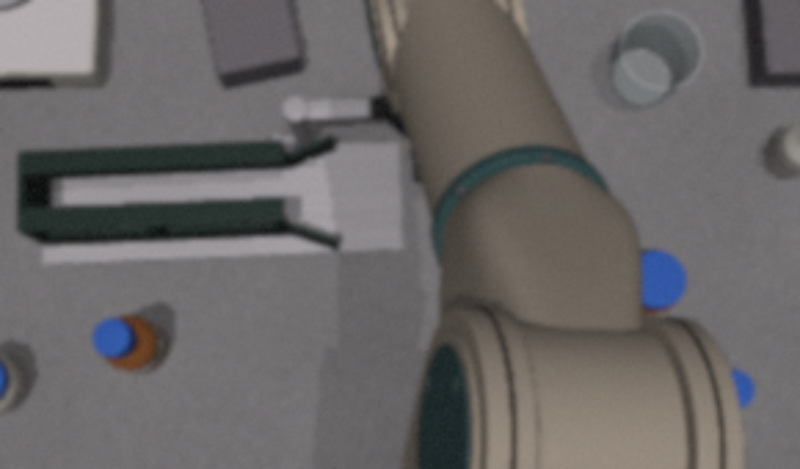

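View pics/side1.png

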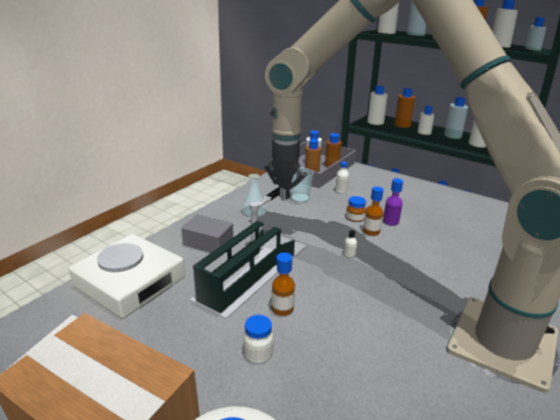

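```bash
python3 - <<'E'
from h import *
p=W(.045,-.127,.116)
h=env.line_to(p,.03,threshold=18); st('push %s'%h)
env.line_to(W(.02,-.127,.116),.1); env.line_to(W(.02,-.127,.26),.2)
env.move_pose([.40,0,.30],O); env.set_gripper(.062)
t=shot('top','top2');s=shot('side','side2')
for c,stt in blue(t):
    if stt[4]<250:print('top',c,stt,onz(t,*c,.146).round(4))
for c,stt in blue(s):
    if c[1]>150: print('side',c,stt,onz(s,*c,.129).round(4))
f=cv2.cvtColor(t['frame'],cv2.COLOR_RGB2BGR); cv2.imwrite('pics/top2c.png',cv2.resize(f[150:320,150:440],(800,469)));st()
E
```

```text
push True t 9.6 [ 0.6383 -0.0877  0.1142] F [-0.2 -0.3  0.1] op -0.0001 rk [ 0.0326 -0.1271]
top [502.2 116.5] [495 109  15  15 153] [ 0.8435 -0.6116  0.146 ]
top [470.5 135. ] [463 128  16  15 161] [ 0.7935 -0.5226  0.146 ]
top [513.6 145.5] [505 139  18  14 173] [ 0.7638 -0.6314  0.146 ]
top [190.8 272.1] [184 266  14  13 138] [0.457  0.1836 0.146 ]
top [375.1 280.5] [369 274  13  13 133] [ 0.4302 -0.256   0.146 ]
top [414.6 290.7] [407 285  16  13 148] [ 0.4045 -0.3486  0.146 ]
side [396.7 184.7] [392 178  11  14 122] [ 0.4025 -0.3528  0.129 ]
side [376.8 193.3] [372 187  11  14 133] [ 0.4283 -0.2587  0.129 ]
side [356.7 201.4] [349 196  17  12 155] [ 0.4534 -0.1756  0.129 ]
side [283.6 261.8] [276 252  16  22 294] [0.4579 0.1833 0.129 ]
side [257.8 326. ] [245 315  27  23 505] [0.3864 0.3721 0.129 ]
 t 12.5 [0.4 0.  0.3] F [-0.2  0.  -0.4] op 0.0619 rk [-0.2035 -0.0335]
```

View pics/top2c.png

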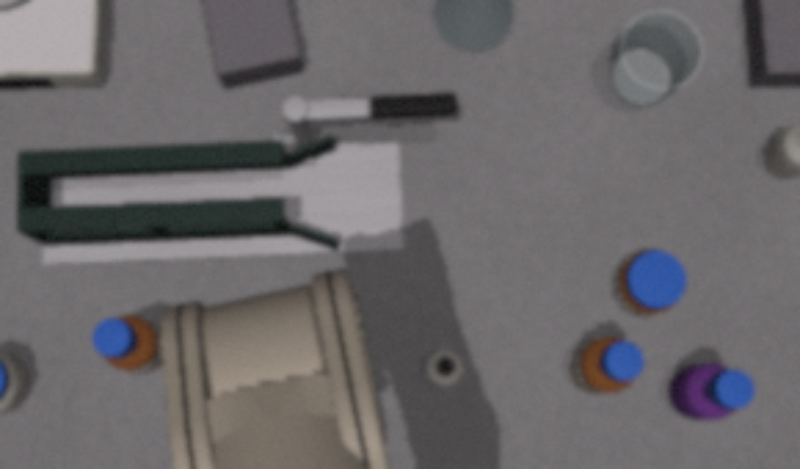

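```bash
cat >> h.py <<'E'
def leverq(im):
    f=im['frame'].astype(int); h=cv2.cvtColor(im['frame'],cv2.COLOR_RGB2HSV)
    best=None
    m=(f.max(2)<62).astype(np.uint8)
    n,l,stt,c=cv2.connectedComponentsWithStats(m)
    for i in range(1,n):
        if 100<stt[i,4]<900:
            v,u=np.nonzero(l==i); P=np.array([onz(im,a,b,.139)[:2] for a,b in zip(u,v)])
            x=(P-T0)@Rk-np.array([.058,-.015]); r=np.linalg.norm(x,axis=1)
            if .08<r.mean()<.13: 
                mu=x.mean(0); d=np.linalg.svd(x-mu)[2][0]; 
                if d@mu<0:d=-d
                print('lever cand',c[i].round(1),stt[i,4],'q centroid',np.arctan2(-mu[1],-mu[0]).round(3),'axis',np.arctan2(-d[1],-d[0]).round(3),'r',r.min().round(3),r.max().round(3))
E
python3 - <<'E'
from h import *
t=env.get_image('top'); leverq(t)
E
```

```text
lever cand [299.8 188.4] 247 q centroid 1.548 axis 1.571 r 0.07 0.145
```

```bash
cat >> h.py <<'E'
def pick(x,y):
    env.move_pose([x,y,.25],O)
    h=env.line_to([x,y,.109],.15,threshold=8); st('down %s'%h)
    env.set_gripper(.02); st('grip')
    env.line_to([x,y,.255],.15); return st('lift')
E
python3 - <<'E'
from h import *
pick(.4572,.1835)
shot('side','side3')
E
```

```text
down False t 14.4 [0.4578 0.1835 0.1097] F [0.6 0.1 0.3] op 0.0619 rk [-0.1412  0.1486]
grip t 14.8 [0.4574 0.1837 0.1099] F [-1.  -0.8  5.2] op 0.0328 rk [-0.1416  0.1487]
lift t 15.9 [0.4565 0.183  0.2541] F [-0.6  0.4 -4.4] op 0.0327 rk [-0.1424  0.1481]
```

View pics/side3.png

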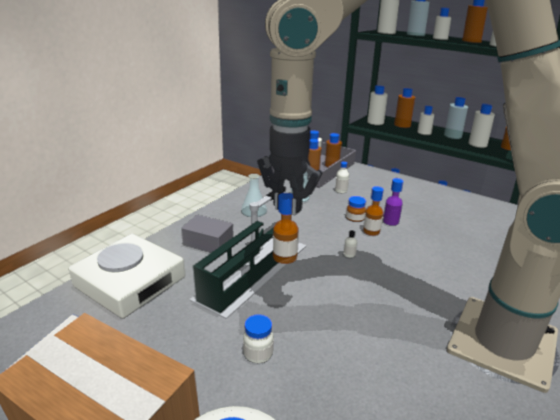

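```bash
cat >> h.py <<'E'
def bring():
    env.line_to(W(CX,-.085,.255),.2); st('over')
    h=env.line_to(W(CX,-.085,.1160),.1,threshold=6); return st('down %s'%h)
E
python3 - <<'E'
from h import *
bring()
t=shot('top','top4');s=shot('side','side4')
f=cv2.cvtColor(s['frame'],cv2.COLOR_RGB2BGR); cv2.imwrite('pics/side4c.png',cv2.resize(f[170:330,180:340],(600,600),interpolation=cv2.INTER_CUBIC))
E
```

```text
over t 17.5 [ 0.6027 -0.0449  0.2551] F [-0.  -0.2 -2.4] op 0.0330 rk [-0.002  -0.0834]
down False t 19.0 [ 0.6037 -0.0465  0.1167] F [-0.1  0.4 -3.2] op 0.0327 rk [-0.001 -0.085]
```

View pics/side4c.png

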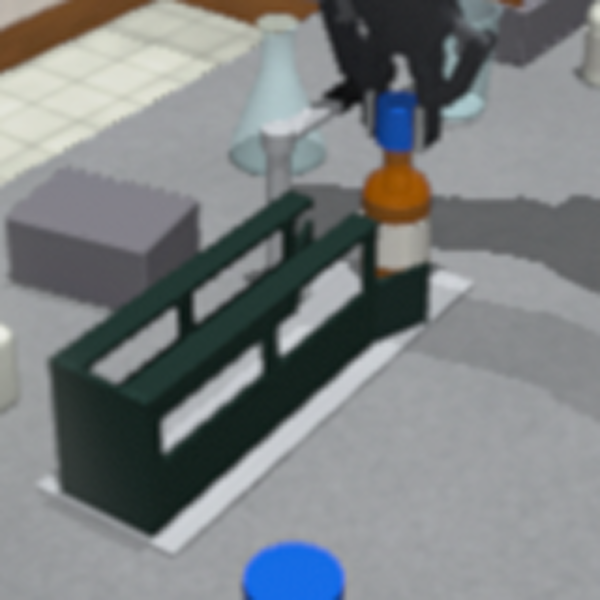

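View pics/top4.png

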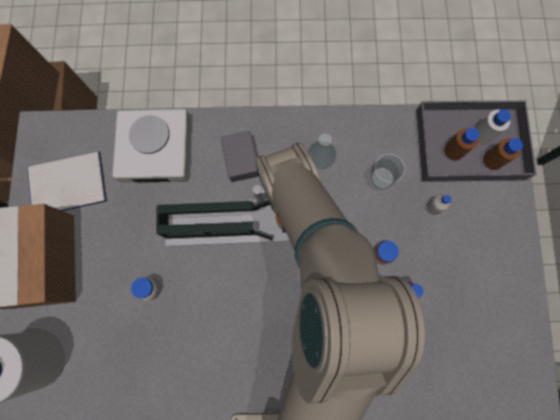

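```bash
python3 - <<'E'
from h import *
for y in (-.03,.0,.03,.08,.14,.19):
    h=env.line_to(W(CX,y,.1160),.06,threshold=7); st('y%.2f %s'%(y,h))
    if h: break
shot('side','side5')
E
```

```text
y-0.03 False t 20.2 [0.6018 0.0077 0.1159] F [ 0.5 -0.8 -3.9] op 0.0325 rk [-0.0015 -0.0308]
y0.00 False t 20.8 [0.601  0.0384 0.116 ] F [-0.4 -0.5 -3.9] op 0.0326 rk [-0.0016 -0.    ]
y0.03 False t 21.5 [0.6003 0.0684 0.1159] F [ 1.  -0.5 -2.9] op 0.0327 rk [-0.0016  0.0299]
y0.08 False t 22.4 [0.5991 0.1177 0.1159] F [-0.8  0.7 -3.5] op 0.0328 rk [-0.0015  0.0793]
y0.14 False t 23.6 [0.5977 0.1776 0.1159] F [-0.2 -1.  -3. ] op 0.0325 rk [-0.0014  0.1392]
y0.19 False t 24.6 [0.5965 0.2276 0.1159] F [-0.5 -1.2 -2.2] op 0.0327 rk [-0.0014  0.1892]
```

View pics/side5.png

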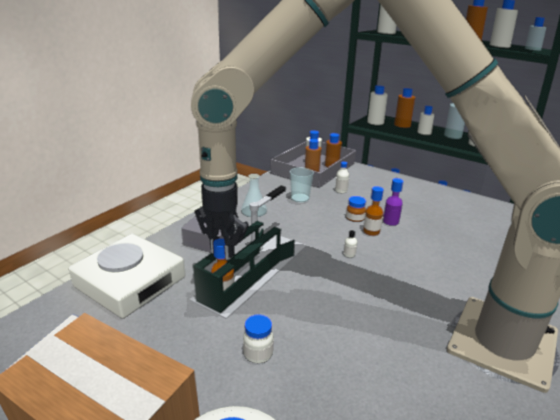

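```bash
cat >> h.py <<'E'
def release(y):
    h=env.line_to(W(CX,y,.1115),.02,threshold=3); st('set %s'%h)
    env.set_gripper(.055); env.wait(.2); env.line_to(W(CX,y,.25),.12); st('up')
E
python3 - <<'E'
from h import *
release(.19)
env.move_pose([.40,0,.30],O)
t=shot('top','top6');s=shot('side','side6')
for c,stt in blue(t):
    if stt[4]<250:print('top',c,stt,onz(t,*c,.146).round(4))
for c,stt in blue(s):
    if c[1]>150: print('side',c,stt,onz(s,*c,.129).round(4))
leverq(t)
f=cv2.cvtColor(t['frame'],cv2.COLOR_RGB2BGR);g=cv2.cvtColor(s['frame'],cv2.COLOR_RGB2BGR)
cv2.imwrite('pics/c6.png',np.hstack([cv2.resize(f[180:320,150:430],(480,240)),cv2.resize(g[180:330,180:340],(320,300))[:240]]))
E
```

```text
set True t 24.9 [0.5969 0.228  0.114 ] F [-0.9 -0.7  5.5] op 0.0327 rk [-0.001   0.1895]
up t 26.7 [0.5959 0.2281 0.2491] F [0.7 0.4 0.1] op 0.0550 rk [-0.002   0.1897]
top [502.2 116.5] [495 109  15  16 156] [ 0.8435 -0.6116  0.146 ]
top [470.7 135. ] [464 128  15  15 161] [ 0.7935 -0.5232  0.146 ]
top [513.7 145.5] [505 139  18  14 173] [ 0.7638 -0.6317  0.146 ]
top [178.  212.7] [170 206  16  15 167] [0.6026 0.2193 0.146 ]
top [375.1 280.5] [369 274  13  13 133] [ 0.4302 -0.256   0.146 ]
top [414.6 290.7] [407 285  16  13 149] [ 0.4045 -0.3486  0.146 ]
side [396.7 184.7] [392 178  11  14 122] [ 0.4025 -0.3528  0.129 ]
side [376.8 193.3] [372 187  11  14 133] [ 0.4283 -0.2587  0.129 ]
side [356.7 201.4] [349 196  17  12 155] [ 0.4534 -0.1756  0.129 ]
side [222.4 246.2] [215 236  16  20 287] [0.6033 0.2153 0.129 ]
side [257.8 326. ] [245 315  27  23 505] [0.3864 0.3721 0.129 ]
lever cand [299.6 188.4] 247 q centroid 1.547 axis 1.573 r 0.07 0.145
lever cand [223.1 206.9] 727 q centroid -1.115 axis -1.552 r 0.031 0.198
```

View pics/c6.png

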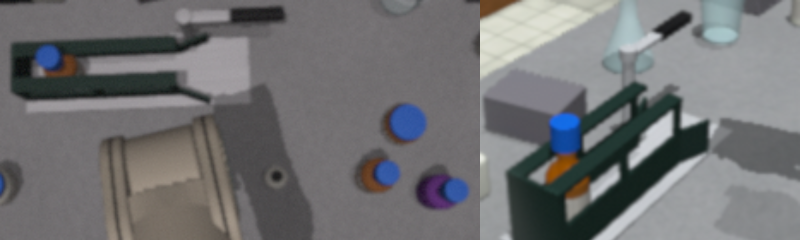

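```bash
python3 - <<'E'
from h import *
t=env.get_image('top');s=env.get_image('side')
for c,_ in blue(t):
    if abs(c[0]-178)<8: ct=c;p=onz(t,*c,.15);print('top',p,Rk.T@(p[:2]-T0))
for c,_ in blue(s):
    if abs(c[0]-222)<8: p=onz(s,*c,.133);print('side',p,Rk.T@(p[:2]-T0))
f=cv2.cvtColor(t['frame'],cv2.COLOR_RGB2BGR);g=cv2.cvtColor(s['frame'],cv2.COLOR_RGB2BGR)
cv2.imwrite('pics/c7.png',np.hstack([cv2.resize(f[190:250,150:210],(400,400),interpolation=cv2.INTER_CUBIC),cv2.resize(g[225:305,185:265],(400,400),interpolation=cv2.INTER_CUBIC)]))
E
```

```text
top [0.60156276 0.2180259  0.15      ] [0.00339691 0.17949676]
side [0.59921049 0.21978631 0.133     ] [0.00108884 0.18131472]
```

View pics/c7.png

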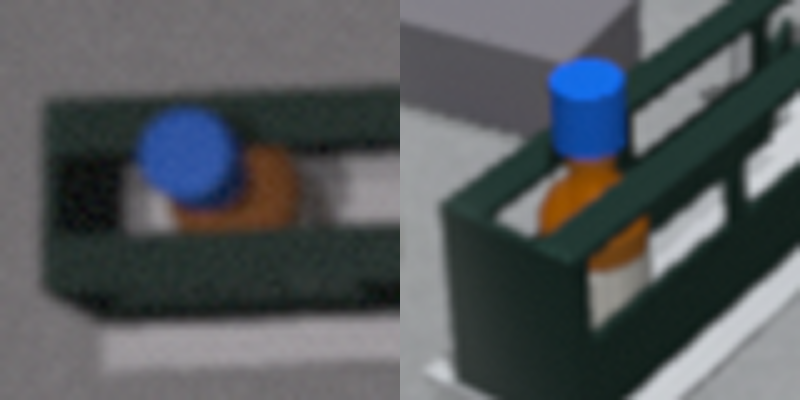

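```bash
python3 - <<'E'
from h import *
env.set_gripper(.055)
pick(.4295,-.2572)
bring()
t=shot('top','top8');s=shot('side','side8')
f=cv2.cvtColor(t['frame'],cv2.COLOR_RGB2BGR);g=cv2.cvtColor(s['frame'],cv2.COLOR_RGB2BGR)
cv2.imwrite('pics/c8.png',np.hstack([cv2.resize(f[180:320,150:430],(400,200)),cv2.resize(g[180:280,180:380],(400,200))]))
E
```

```text
down False t 30.4 [ 0.4302 -0.2572  0.1097] F [0.9 0.2 0.3] op 0.0547 rk [-0.1797 -0.2914]
grip t 30.7 [ 0.4298 -0.2575  0.11  ] F [-1.6  0.6  6.2] op 0.0327 rk [-0.18   -0.2917]
lift t 31.9 [ 0.4287 -0.2569  0.2541] F [-0.3 -0.5 -4. ] op 0.0325 rk [-0.1812 -0.291 ]
over t 33.4 [ 0.6025 -0.0482  0.2549] F [ 0.7 -0.4 -4.2] op 0.0325 rk [-0.0023 -0.0866]
down False t 34.9 [ 0.6037 -0.0465  0.1167] F [-0.3  1.2 -3.2] op 0.0328 rk [-0.001 -0.085]
```

View pics/c8.png

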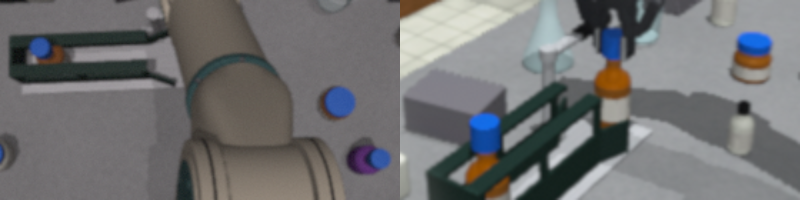

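```bash
python3 - <<'E'
from h import *
for y in (-.03,.0,.03,.07,.112):
    h=env.line_to(W(CX,y,.1160),.06,threshold=7); st('y%.2f %s'%(y,h))
    if h: break
else:
    release(.112)
    env.move_pose([.40,0,.30],O)
    t=shot('top','top9');s=shot('side','side9')
    for n,im,z in(('top',t,.15),('side',s,.133)):
        for c,stt in blue(im):
            p=onz(im,*c,z)
            if c[1]>100:print(n,c,stt[4],p.round(4),(Rk.T@(p[:2]-T0)).round(4))
    leverq(t)
    f=cv2.cvtColor(t['frame'],cv2.COLOR_RGB2BGR);g=cv2.cvtColor(s['frame'],cv2.COLOR_RGB2BGR)
    cv2.imwrite('pics/c9.png',np.hstack([cv2.resize(f[170:310,150:350],(400,280)),cv2.resize(g[190:330,180:380],(400,280))]))
E
```

```text
y-0.03 False t 36.1 [0.6018 0.0077 0.1159] F [ 0.5  0.  -3.1] op 0.0328 rk [-0.0015 -0.0308]
y0.00 False t 36.7 [0.6011 0.0385 0.116 ] F [ 0.5 -1.  -2.9] op 0.0331 rk [-0.0015 -0.    ]
y0.03 False t 37.4 [0.6003 0.0684 0.116 ] F [ 0.2  0.3 -3.5] op 0.0324 rk [-0.0016  0.0299]
y0.07 False t 38.2 [0.5993 0.1079 0.1159] F [-0.8 -0.6 -2.8] op 0.0326 rk [-0.0016  0.0695]
y0.11 False t 39.0 [0.5983 0.1498 0.1159] F [ 0.2 -0.4 -4.2] op 0.0324 rk [-0.0015  0.1114]
set True t 39.3 [0.5988 0.1497 0.1141] F [-0.7 -0.4  4.2] op 0.0330 rk [-0.001   0.1113]
up t 41.1 [0.5978 0.1502 0.2491] F [-0.5  1.  -0.4] op 0.0551 rk [-0.002   0.1118]
top [502.1 116.4] 156 [ 0.8421 -0.6093  0.15  ] [ 0.2234 -0.6535]
top [470.5 134.9] 163 [ 0.7922 -0.5209  0.15  ] [ 0.1758 -0.5639]
top [513.9 145.5] 174 [ 0.7624 -0.63    0.15  ] [ 0.1432 -0.6723]
top [178.2 212.7] 168 [0.6018 0.2178 0.15  ] [0.0036 0.1793]
top [206.9 213.3] 155 [0.5992 0.1471 0.15  ] [-0.0008  0.1087]
top [387.3 251. ] 308 [ 0.4996 -0.2885  0.15  ] [-0.1111 -0.3243]
top [141.5 287.5] 301 [0.4218 0.2995 0.15  ] [-0.1743  0.2654]
top [414.7 290.7] 146 [ 0.4044 -0.3478  0.15  ] [-0.2077 -0.3812]
side [459.4 101.1] 80 [ 0.5083 -1.6166  0.133 ] [-0.1352 -1.6523]
side [485.7 108.4] 91 [ 0.3581 -1.5596  0.133 ] [-0.2839 -1.5916]
side [427.9 109.4] 54 [ 0.5922 -1.3067  0.133 ] [-0.0437 -1.3445]
side [513.9 124. ] 65 [ 0.1914 -1.3517  0.133 ] [-0.4454 -1.3797]
side [313.6 138.8] 144 [ 0.809  -0.5493  0.133 ] [ 0.1918 -0.5927]
side [396.7 184.7] 122 [ 0.3999 -0.3441  0.133 ] [-0.2121 -0.3775]
side [356.7 201.4] 154 [ 0.4504 -0.1681  0.133 ] [-0.1572 -0.2028]
side [243.1 233.4] 234 [0.5961 0.1489 0.133 ] [-0.0038  0.1106]
side [222.4 246.2] 287 [0.5992 0.2198 0.133 ] [0.0011 0.1813]
side [257.8 326. ] 504 [0.3839 0.3754 0.133 ] [-0.2103  0.3422]
lever cand [299.7 188.3] 246 q centroid 1.549 axis 1.574 r 0.07 0.145
lever cand [224.7 206.7] 653 q centroid -1.099 axis -1.557 r 0.032 0.198
```

View pics/c9.png

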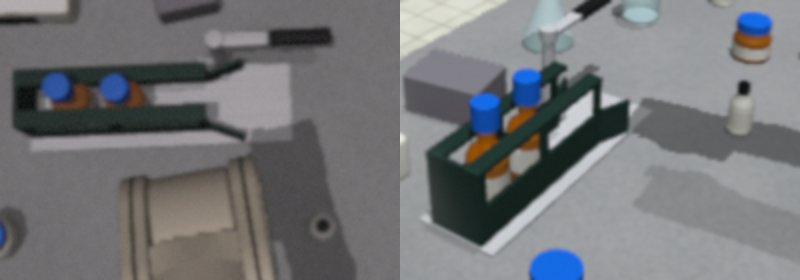

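View pics/side9.png

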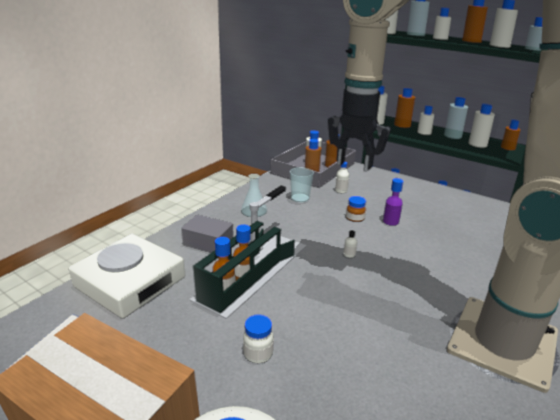

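```bash
python3 - <<'E'
from h import *
env.set_gripper(0.0)
env.move_pose(lev(1.571,.108,-.042,.27),O)
h=env.line_to(lev(1.571,.108,-.042),.12,threshold=10); st('down %s'%h)
if not h:
  for q in np.arange(1.571,.1,-.1):
    off=.010+.0145*abs(np.sin(q))+.011*abs(np.cos(q))
    h=env.line_to(lev(q,.112,-off),.08,threshold=25)
    if h: print('hit',q);break
  st('arc')
  for q in (.05,0,-.06,-.12,-.2):
    h=env.line_to(lev(q,.112,-.021),.04,threshold=9); st('q%.2f %s'%(q,h))
    if h: break
  h=env.line_to(lev(-.2,.112,-.021),.03,threshold=18); st('again %s'%h)
E
```

```text
down False t 45.4 [ 0.7063 -0.082   0.117 ] F [-0.2 -0.1  0.1] op 0.0002 rk [ 0.1007 -0.123 ]
arc t 49.9 [ 0.555  -0.0187  0.116 ] F [ 1.3 -0.2 -0.6] op 0.0001 rk [-0.049 -0.056]
q0.05 False t 50.5 [ 0.5504 -0.0037  0.116 ] F [ 0.1 -0.1 -0.5] op 0.0003 rk [-0.0532 -0.0409]
q0.00 False t 50.8 [0.5493 0.0017 0.116 ] F [0.5 0.1 0. ] op 0.0004 rk [-0.0542 -0.0355]
q-0.06 True t 51.0 [0.5487 0.0029 0.1157] F [ 0.6 -0.3  0.4] op 0.0005 rk [-0.0548 -0.0342]
again True t 51.4 [0.5482 0.0027 0.1154] F [ 0.2 -0.4  0.1] op 0.0002 rk [-0.0552 -0.0345]
```

```bash
python3 - <<'E'
from h import *
env.line_to(W(-.055,-.06,.116),.1); env.line_to(W(-.055,-.06,.27),.2)
env.move_pose([.40,-.05,.30],O)
t=shot('top','top10');s=shot('side','side10')
for n,im,z in(('top',t,.15),('side',s,.133)):
        for c,stt in blue(im):
            p=onz(im,*c,z)
            if c[1]>180:print(n,c,stt[4],p.round(4),(Rk.T@(p[:2]-T0)).round(4))
leverq(t);st()
f=cv2.cvtColor(t['frame'],cv2.COLOR_RGB2BGR);g=cv2.cvtColor(s['frame'],cv2.COLOR_RGB2BGR)
cv2.imwrite('pics/c10.png',np.vstack([cv2.resize(f[100:310,120:540],(640,320)),cv2.resize(g[150:350,160:460],(640,280))]))
E
```

```text
top [178.1 212.7] 168 [0.6018 0.218  0.15  ] [0.0036 0.1795]
top [206.8 213.3] 156 [0.5992 0.1474 0.15  ] [-0.0007  0.1089]
top [387.4 250.9] 310 [ 0.4998 -0.2887  0.15  ] [-0.1108 -0.3246]
top [141.6 287.5] 302 [0.4218 0.2993 0.15  ] [-0.1743  0.2652]
top [414.7 290.7] 146 [ 0.4044 -0.3478  0.15  ] [-0.2077 -0.3812]
side [396.7 184.7] 123 [ 0.3999 -0.3441  0.133 ] [-0.2121 -0.3775]
side [356.7 201.4] 154 [ 0.4504 -0.1681  0.133 ] [-0.1572 -0.2028]
side [243.1 233.4] 234 [0.5961 0.1489 0.133 ] [-0.0038  0.1106]
side [222.4 246.2] 287 [0.5992 0.2198 0.133 ] [0.0011 0.1813]
side [257.8 326. ] 504 [0.3839 0.3754 0.133 ] [-0.2103  0.3422]
lever cand [219. 207.] 560 q centroid -1.16 axis -1.569 r 0.036 0.198
 t 53.4 [ 0.401  -0.0498  0.2996] F [0.5 1.2 0.2] op -0.0000 rk [-0.2037 -0.0833]
```

View pics/c10.png

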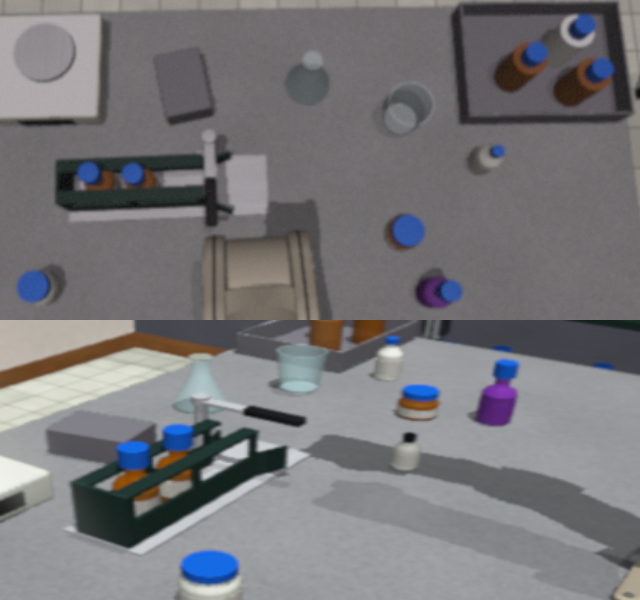

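```bash
python3 - <<'E'
from h import *
t=env.get_image('top')
f=t['frame'].max(2)[212:246,248:270]; 
# sleeve: dark pixel centroid per row, free rows outside green
pts=[]
for v in range(216,247):
    row=t['frame'][v,250:268].astype(int); m=(row.max(1)<60)
    if 4<=m.sum()<=9: u=250+np.nonzero(m)[0].mean(); pts.append(onz(t,u,v,.139)[:2])
P=(np.array(pts)-T0)@Rk; mu=P.mean(0); d=np.linalg.svd(P-mu)[2][0]; d*=-np.sign(d[0])
print(len(P),mu.round(4),'axis q',np.arctan2(-d[1],-d[0]),'centroid q',np.arctan2(-(mu[1]+.015),-(mu[0]-.058)))
E
```

```text
15 [-0.0527 -0.0151] axis q 0.009143902327793047 centroid q 0.0008901011630466517
```

Image and contact both put the lever at q ≈ 0, so I'm handing in.

```bash
python3 - <<'E'
from h import *
env.hand_in()
E
```

```text
the job is handed in; nothing more can be done
```

I put both amber bottles away in the rack and handed the job in at about 54 s; the hand-in reports no verdict. There were two on the bench, at top-view pixels (195,273) and (372,282). I left the purple look-alike, the short amber jar and the unlabelled bottles in the tray alone.

- **Order of work:** I pushed the lever open until it met its stop, where it held against an 18 N contact threshold. I then slid each bottle in upright by its cap, with no contact on the way in. Last, I pushed the lever shut until it met its stop the same way.
- **Bottles:** Both stood upright with their necks in the slot, about 0.18 m and 0.11 m inside the mouth. The first one ended about 10 mm short of where I aimed; it is well inside the lane, so I left it.
- **Lever shut:** The top view put it at 0.00 to 0.01 rad.
- **Lever open:** The two readings disagreed slightly: 1.571 rad from its axis and 1.548 rad from its centre. I put this down to the 2 mm camera calibration and relied on the contact.
- **Bystanders:** The final pictures show them where they stood. I saw no bottle being knocked aside.

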